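# Make up a tub of castings to weight on a spring scale

## Task

The black tub of castings on the bench's spring scale is short weight. Read how far the pointer is above the green band, and stand whichever one of the two loose metal castings (the small or the large) makes up the weight on the free half of the pan, beside the tub, so that the red pointer comes to rest within the green band. The other casting stays on the bench.

Things in the scene. Friction and masses are not known exactly. Their poses are not given: they have to be found in the camera images.
- pan (a joint): Sink of the sprung pan, m: 0 empty, + down, stop 0.090; 1 mm per 10 g, settles in 1 s. Its red pointer, level with the pan floor, runs along a white column (marks every 10 mm) at the pan's +y end; it is in the 18 mm green band from 0.051 to 0.069, centre 0.060. The black tub on the pan weighs 280 to 480 g, different each time, so it starts at 0.028 to 0.048.
- pan_free (a point): Middle of the pan floor's free half; moves with the pan (145 mm up when empty), z up, +y to tub and column. Aluminium pan: reaches 80 mm either way in x, 60 mm to -y, 180 mm to +y; rim 8 mm high. Tub: 100 x 80 mm, 45 mm high, near wall about 80 mm off in +y. Column: 190 to 280 mm off in +y, top 175 mm above bench. Stand the casting's origin here within 20 mm, its length along x.
- casting_small: Small bare-metal bearing-block casting, 150 g (sinks the pan 15 mm): foot 52 mm (x) by 28 mm (y), 7 mm thick, with a round-topped boss 26 mm wide (x) in its middle, dark bore along y; 29 mm high overall. Origin at the centre of its underside, z up. Grip it across its two flat sides, 28 mm apart along y, which rise from the foot to the boss's top.
- casting_large: Large bare-metal bearing-block casting of the same form, 300 g (sinks the pan 30 mm): foot 76 mm (x) by 34 mm (y), 8 mm thick, boss 34 mm wide (x), 38 mm high overall. Origin at the centre of its underside, z up. Flat sides 34 mm apart along y: grip it across these.
There are look-alikes about, which are no part of the job. Leave any turquoise look-alike of the casting_large alone.

How it is judged (in metres and radians):
At the end, for the whole second after the job is handed in: Pointer at rest in the green band (pan sunk 51 to 69 mm); one casting stands upright (15 degrees) on the free half of the pan's floor (origin within 75 mm in x and -60 to +65 mm in y of pan_free); the other lies still on the bench (origin below 40 mm) (value of joint pan between 0.051 and 0.069 m and velocity of joint pan between -0.004 and 0.004 m/s and ((x of casting_small in the frame of pan_free between -0.075 and 0.075 m and y of casting_small in the frame of pan_free between -0.06 and 0.065 m and z of casting_small in the frame of pan_free between -0.008 and 0.03 m and angle between casting_small's own z axis and vertical below 0.26 rad and height (world z) of casting_large below 0.04 m and linear speed of casting_large below 0.02 m/s) or (x of casting_large in the frame of pan_free between -0.075 and 0.075 m and y of casting_large in the frame of pan_free between -0.06 and 0.065 m and z of casting_large in the frame of pan_free between -0.008 and 0.03 m and angle between casting_large's own z axis and vertical below 0.26 rad and height (world z) of casting_small below 0.04 m and linear speed of casting_small below 0.02 m/s))); the robot touches nothing.
It also fails if it takes over 42 s, if anything falls off the work surface, if the arm or the gripper's body presses on something with over 40 N, if the wrist force passes 120 N, or if a joint passes its speed limit or range.

## Robot

A 7-joint arm with a two-finger parallel gripper is mounted at the origin on the work surface. World frame = base frame: x ahead of the robot, y to its left, z up, the work surface at z = 0. Lengths are in mm, angles in rad, forces in N, time in s.
With the tool pointing down it reaches from about 400 to 875 mm from the base axis. Payload 19.3 kg.
Tool frame: the origin (TCP) lies at the very end of the fingers, on their centre line; the grasp point (between the pads) lies 19 mm behind it (grip_point_offset is the z of the grasp point in the tool frame, in mm); z points along the fingers, y is the line along which they close (so a half turn about z gives the same grasp; the last joint's range is limited). The gripper opens to 85 mm and grips with 20 to 120 N. Pads are 22 mm wide; open, the fingers measure 114 mm over their backs; the gripper's body (76 mm by 85 mm) begins 54 mm behind the grasp point. The pads swing forward as they close: fully open they stand 13 mm farther back than shut.
Start: joints at [1.177, 0.521, -0.036, 1.599, 0.021, 1.021, -0.113], TCP at [198.829, -592.521, 201.991] pointing down, gripper open.
Joint ranges: [-2.91, 2.91], [-0.3, 2.13], [-1.5, 1.42], [0.17, 2.43], [-1.26, 4.41], [0.16, 1.93], [-2.52, 2.52]. Speed limits (rad/s): [1.89, 1.89, 2.39, 2.39, 3.01, 3.01, 3.01].

## Interface

Orientations are given as a 3x3 rotation matrix whose columns are the frame's x, y, z axes.
In Python, from workcell import movep, movel, goto_joints, open_gripper, clamp, wait, inverse_kinematics, read_state, camera, PlanningError, finish_job, grip_point_offset gives the robot as it stands. Calls block until the motion is done:
- movep(position, orientation): joint-space move of the TCP to a pose.
- movel(position, frame=None, max_speed=150, guard=None): straight line of the TCP; frame=None keeps the orientation; max_speed is the mean speed in mm/s. With guard (N) it stops when the force on the tool has changed by that much, and returns True; else False.
- goto_joints(angles): joint-space move.
- open_gripper() and clamp(): open the fingers fully, or close them until they stop; the grip force is fixed at half the most.
- wait(seconds).
- inverse_kinematics(position, orientation): joint angles nearest the present ones, or None.
- read_state(): the state.
- camera(name): name is "scene" or "top" or "wrist"; returns a dict with "image" (400x640x3 uint8, blue, green, red), "range_z" (400x640 float32, mm along the optical axis (not along the pixel's ray), 0 where there is no reading), "fx", "fy", "cx", "cy" (pixels), "cam_to_world" (4x4, takes a point from camera to world coordinates). Camera axes: x right, y up, looking along -z (the intrinsics and any distortion apply to the point x, -y, -z); pixel columns grow to the right and rows downward; lengths in mm; the calibration is good to about 2 mm. A picture is of the moment at which its call begins.
A pose or a line that the arm cannot do raises PlanningError and nothing moves.
- finish_job(): hands the job in; it is judged then, once.
The state is a dict: "time": time; "qpos": joint angles; "qvel": joint speeds; "joint_efforts": joint torques, N m; "eef_pos": TCP position; "tool_rot": TCP orientation; "ft_force": force on the tool from outside, world axes, zero at the start; "torque": the same for the moment, N m; "finger_gap": finger opening in mm; "gripper_force": force on a finger pad.
Only numpy, scipy, OpenCV 4.12 (cv2) and the standard library are available. Lean on these libraries where they do the work, as an engineer would, in place of code of your own. Each camera call takes 0.05 s, during which the arm holds its last target. There are 200 camera calls.

## Working session

There is one attempt and no reset: what is moved stays moved. The work goes in short steps, each a Python script; the robot and the scene stay as the last script left them, time stands still between calls to the robot, and variables do not carry over. Pictures are saved under pics/ and viewed, at most 10 in all, crops included, and the job is handed in when it is done.

```bash
mkdir -p pics; ls
cat > h.py <<'E'
import numpy as np, cv2, json, pickle
from workcell import *
def snap(n,f):
    c=camera(n); cv2.imwrite(f'pics/{f}.png',c['image']); pickle.dump(c,open(f'{f}.pkl','wb')); return c
def load(f): return pickle.load(open(f+'.pkl','rb'))
def ray(c,u,v):
    T=np.array(c['cam_to_world']); d=np.array([(u-c['cx'])/c['fx'],-(v-c['cy'])/c['fy'],-1.])
    return T[:3,3],T[:3,:3]@d
def onz(c,u,v,z):
    o,d=ray(c,u,v); return o+d*(z-o[2])/d[2]
def pt(c,u,v):
    o,d=ray(c,u,v); return o+d*c['range_z'][int(v),int(u)]
def cloud(c):
    v,u=np.mgrid[0:400,0:640]; T=np.array(c['cam_to_world'])
    d=np.stack([(u-c['cx'])/c['fx'],-(v-c['cy'])/c['fy'],-np.ones(u.shape)],-1)
    return T[:3,3]+(d*c['range_z'][...,None])@T[:3,:3].T
E
python3 - <<'E'
from h import *
a=snap('scene','s0'); b=snap('top','t0')
for c in(a,b): print({k:(v if k!='image' and k!='range_z' else None) for k,v in c.items()})
E
```

```text
pics
{'image': None, 'range_z': None, 'fx': 407.8396820913887, 'fy': 407.8396820913887, 'cx': 323.1348679337701, 'cy': 198.25331807392377, 'cam_to_world': array([[-2.62280274e-01, -7.82876742e-01,  5.64192401e-01,
         1.00522729e+03],
       [ 9.64978454e-01, -2.15847229e-01,  1.49085734e-01,
         2.56448995e+01],
       [ 5.06361238e-03,  5.83535758e-01,  8.12071659e-01,
         7.95682773e+02],
       [ 0.00000000e+00,  0.00000000e+00,  0.00000000e+00,
         1.00000000e+00]])}
{'image': None, 'range_z': None, 'fx': 510.3437049001484, 'fy': 510.3437049001484, 'cx': 316.9316280794973, 'cy': 195.9407819015982, 'cam_to_world': array([[ 1.87085158e-02,  9.85456020e-01, -1.68897674e-01,
         3.55121760e+02],
       [-9.99822604e-01,  1.88078883e-02, -1.01156037e-03,
        -9.52503417e+01],
       [ 2.17976033e-03,  1.68886637e-01,  9.85633072e-01,
         1.29706034e+03],
       [ 0.00000000e+00,  0.00000000e+00,  0.00000000e+00,
         1.00000000e+00]])}
```

View pics/s0.png

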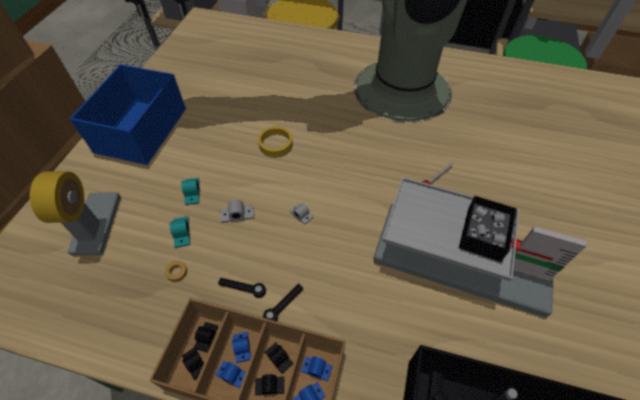

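View pics/t0.png

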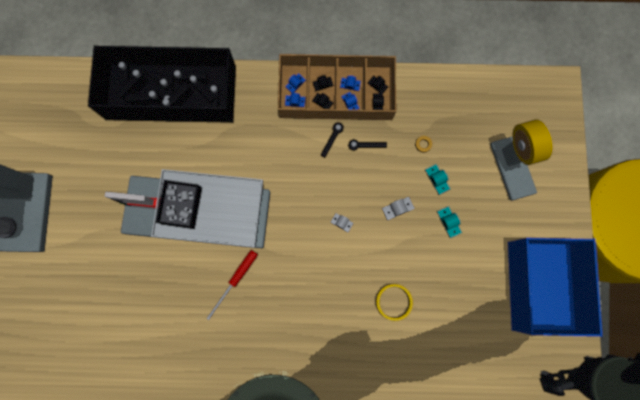

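Scene (640x400) and top view: bare-metal castings are at top (342,222), the small one, and (398,208), the large one. The turquoise look-alikes are at (437,178) and (449,221). The pan is around (215,208) with the tub at (178,204), and the column is at scene (545,255).

```bash
cat > m1.py <<'E'
from h import *
s=load('s0');t=load('t0')
A=cv2.resize(t['image'][160:250,310:480],None,fx=4.7,fy=4.7)[:, :800][:300]
A=cv2.resize(t['image'][165:245,315:475],(600,300),interpolation=cv2.INTER_CUBIC)
B=cv2.resize(s['image'][215:290,490:590],(400,300),interpolation=cv2.INTER_CUBIC)
cv2.imwrite('pics/c1.png',np.vstack([A,np.pad(B,((0,0),(0,200),(0,0)))]))
P=cloud(t)
# pan floor: plane fit over free half
q=P[185:236,208:258].reshape(-1,3); q=q[np.isfinite(q).all(1)]
print('pan z',np.percentile(q[:,2],[5,25,50,75,95]))
m=(P[...,2]>np.median(q[:,2])-8)&(P[...,2]<np.median(q[:,2])+25)
n,l,st,ce=cv2.connectedComponentsWithStats(m.astype(np.uint8))
k=l[210,235]; print('pan comp',st[k])
cn=np.array(cv2.boxPoints(cv2.minAreaRect(np.argwhere(l==k)[:,::-1].astype(np.float32))))
for u,v in cn: print(u,v,onz(t,u,v,np.median(q[:,2])+8).round(1))
# castings
hsv=cv2.cvtColor(t['image'],cv2.COLOR_BGR2HSV)
for nm,(u,v),h in(('small',(342,222),29),('large',(398,208),38)):
    r=P[v-22:v+22,u-24:u+24].reshape(-1,3); 
    f=r[(r[:,2]>4)]; top=r[r[:,2]>h*.55]
    R=cv2.minAreaRect(f[:,:2].astype(np.float32)); 
    print(nm,'zmax',r[:,2].max(),'rect',R,cv2.boxPoints(R).tolist(),'top',top.mean(0),len(f),len(top))
    w=f[:,:2]-f[:,:2].mean(0); e,V=np.linalg.eigh(w.T@w); print(np.degrees(np.arctan2(V[1,1],V[0,1])))
# scene red pointer/green band
hs=cv2.cvtColor(s['image'],cv2.COLOR_BGR2HSV); Ps=cloud(s)
for nm,mm in(('red',(hs[...,1]>120)&((hs[...,0]<8)|(hs[...,0]>172))),('green',(hs[...,1]>100)&(abs(hs[...,0].astype(int)-65)<20))):
    mm[:,:505]=0; mm[:235]=0; mm[300:]=0
    uv=np.argwhere(mm); print(nm,len(uv),uv.min(0),uv.max(0)); z=Ps[mm]; print(np.percentile(z,[5,50,95],axis=0).round(1))
    nm
E
python3 m1.py
```

```text
pan z [107.76313879 110.15012925 111.68415138 113.28337973 115.83277006]
pan comp [ 113  169  150   78 5552]
109.71058 231.79765 [463.7 383.1 119.7]
116.76588 163.59648 [625.4 380.6 119.7]
262.44824 178.66707 [595.7  34.9 119.7]
255.39294 246.86824 [435.3  45.3 119.7]
small zmax 1297.060338699428 rect ((460.5821838378906, -158.09605407714844), (119.20452117919922, 214.65382385253906), 88.25344848632812) [[351.488525390625, -214.39947509765625], [566.0426635742188, -220.9417724609375], [569.6758422851562, -101.79263305664062], [355.1217041015625, -95.25033569335938]] top [ 500.39977485 -152.39644797  106.87222859] 303 125
157.44410412191894
large zmax 1297.060338699428 rect ((502.2106628417969, -213.1872100830078), (145.95794677734375, 347.66845703125), 28.503528594970703) [[355.1217041015625, -95.25033569335938], [521.0335693359375, -400.777099609375], [649.2996215820312, -331.12408447265625], [483.38775634765625, -25.597320556640625]] top [ 539.8757374  -289.03694061   91.54453067] 482 196
131.43117158116885
red 136 [239 508] [259 552]
[[529.2 276.6 111.6]
 [548.6 296.5 114. ]
 [553.  342.6 117. ]]
green 201 [248 506] [270 562]
[[544.7 297.5  79.6]
 [548.1 337.3  86.4]
 [551.8 372.8  93.4]]
```

View pics/c1.png

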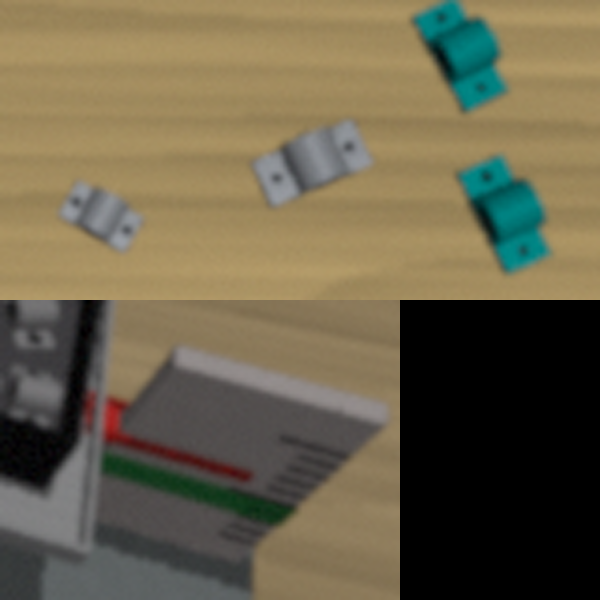

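Pointer is about 27 mm above the band centre (z ≈ 112–114 against 86), a sink of about 32 mm. The large casting brings it to about 62 and the small only to about 47, so I need the large. It is the bare-metal one at top (398,208), confirmed in the crop: wider than the small one at (342,222) and not turquoise. Next I refine its pose and the pan's.

```bash
cat > m2.py <<'E'
from h import *
s=load('s0');t=load('t0')
hsv=cv2.cvtColor(t['image'],cv2.COLOR_BGR2HSV)
for nm,(u,v),h in(('small',(342,222),7),('large',(398,208),8)):
    m=np.zeros((400,640),np.uint8); m[v-20:v+21,u-22:u+23]=(hsv[v-20:v+21,u-22:u+23,1]<55)
    n,l,st,ce=cv2.connectedComponentsWithStats(m); k=1+np.argmax(st[1:,4]); uv=np.argwhere(l==k)[:,::-1]
    w=np.array([onz(t,a,b,h)[:2] for a,b in uv]).astype(np.float32)
    R=cv2.minAreaRect(w); c=w-w.mean(0); e,V=np.linalg.eigh(c.T@c)
    print(nm,len(w),R,w.mean(0),'yaw',np.degrees(np.arctan2(V[1,1],V[0,1])))
P=cloud(t); bri=hsv[...,2].astype(int)
for c,n in((t,'t'),(s,'s')):
    Q=cloud(c); k=(c['range_z']>0)&(Q[...,2]>104)&(Q[...,2]<128)&(abs(Q[...,0]-515)<110)&(Q[...,1]>20)&(Q[...,1]<165)
    l=cv2.connectedComponentsWithStats(cv2.morphologyEx(k.astype(np.uint8),cv2.MORPH_OPEN,np.ones((3,3))))
    kk=l[1]==1+np.argmax(l[2][1:,4]); q=Q[kk]
    i=cv2.erode(kk.astype(np.uint8),np.ones((13,13)))>0
    print(n,'floor z',np.median(Q[i][:,2]),'at',Q[i].mean(0), np.percentile(q,[1,99],axis=0).round(1).tolist())
    R=cv2.minAreaRect(np.array([onz(c,b,a,120)[:2] for a,b in np.argwhere(kk)],np.float32)); print(R,cv2.boxPoints(R).round(1).tolist())
hs=cv2.cvtColor(s['image'],cv2.COLOR_BGR2HSV); Ps=cloud(s)
mm=(hs[...,1]>120)&((hs[...,0]<8)|(hs[...,0]>172)); mm[:,:520]=0;mm[:235]=0;mm[300:]=0;mm[:,560:]=0
print('red far',mm.sum(),np.median(Ps[mm],axis=0))
E
python3 m2.py
```

```text
small 237 ((511.076171875, -158.51571655273438), (52.563297271728516, 31.365596771240234), 60.61935806274414) [ 510.32925 -158.23895] yaw 60.933365
large 414 ((550.2855224609375, -300.186279296875), (37.69905090332031, 77.15853881835938), 24.628969192504883) [ 549.4873 -300.407 ] yaw 114.92661
t floor z 111.71653527677586 at [522.35957397 108.56501716 111.62116215] [[441.3, 40.9, 106.5], [601.3, 163.5, 121.6]]
((520.8817749023438, 105.3460464477539), (128.46678161621094, 160.6436767578125), 85.2799301147461) [[435.5, 47.900001525878906], [595.5999755859375, 34.70000076293945], [606.2000122070312, 162.8000030517578], [446.1000061035156, 176.0]]
s floor z 112.07014240248077 at [530.02802885 113.8682172  112.03664562] [[441.3, 40.8, 108.8], [605.1, 163.8, 121.1]]
((525.4752197265625, 106.11415100097656), (128.72366333007812, 167.56546020507812), 85.26351165771484) [[436.70001220703125, 48.900001525878906], [603.7000122070312, 35.099998474121094], [614.2999877929688, 163.3000030517578], [447.29998779296875, 177.1999969482422]]
red far 82 [549.76315549 316.26296651 114.21899214]
```

Pan floor is z ≈ 112 (sink 33), so the large casting gives about 63. Large casting is at (550,-300), yaw 115°. pan_free is about (520.5,101), pan yaw −4.7°. I'll hover over the casting and check with the wrist camera.

```bash
cat >> h.py <<'E'
def down(yaw): # tool y at yaw (deg), z down
    y=np.array([np.cos(np.radians(yaw)),np.sin(np.radians(yaw)),0]); z=np.array([0,0,-1.]); return np.stack([np.cross(y,z),y,z],1)
E
python3 - <<'E'
from h import *
for a in(24.9,24.9-180):
    q=inverse_kinematics([550,-300,180],down(a)); print(a,None if q is None else np.round(q,2))
for a in(85.3,85.3-180):
    q=inverse_kinematics([520.5,101,250],down(a)); print(a,None if q is None else np.round(q,2))
qs=[(abs(inverse_kinematics([550,-300,180],down(a))[6]),a) for a in(24.9,-155.1) if inverse_kinematics([550,-300,180],down(a)) is not None]
a=min(qs)[1]
movep([550,-300,180],down(a)); c=snap('wrist','w1'); print(a,read_state()['time'],read_state()['eef_pos'])
hsv=cv2.cvtColor(c['image'],cv2.COLOR_BGR2HSV); Q=cloud(c)
m=((hsv[...,1]<60)&(c['range_z']>0)&(abs(Q[...,0]-550)<55)&(abs(Q[...,1]+300)<55)&(Q[...,2]>3)&(Q[...,2]<50)).astype(np.uint8)
q=Q[m>0]; R=cv2.minAreaRect(q[:,:2].astype(np.float32)); print(len(q),R,q[q[:,2]>30].mean(0))
E
```

```text
24.9 [ 0.73  0.58 -0.49  1.6   0.31  1.03  0.58]
-155.1 [ 0.26  0.56  0.22  1.63 -0.14  0.97 -2.18]
85.3 [ 0.44  0.48 -1.02  1.76  0.44  1.16  0.77]
-94.7 [ 0.19  0.38 -0.64  1.77  0.25  1.08 -2.19]
24.9 1.825 [ 549.24186199 -301.40052117  179.9647508 ]
1996 ((548.1458129882812, -301.3787536621094), (33.274391174316406, 75.46424102783203), 24.276369094848633) [ 547.83356669 -300.60959165   34.76148407]
```

View pics/w1.png

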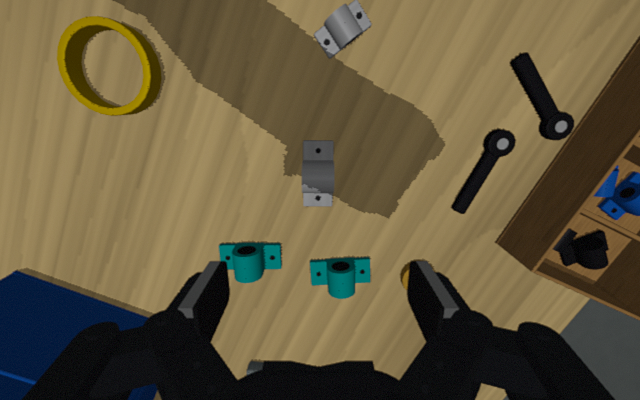

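The wrist view shows the large casting at (318,173), square between the fingers and 33×75 mm. The turquoise look-alikes at (250,262) and (340,277) are clear of the fingers' path. Now I grip it, lift and carry it.

Run:
```python
from h import *
R=down(24.4)
movel([548.3,-301,60],R,max_speed=150); movel([548.3,-301,8],max_speed=60); clamp()
s=read_state(); print(s['time'],s['finger_gap'],s['gripper_force'],s['eef_pos'])
movel([548.3,-301,260],max_speed=150)
movep([520.5,99,260],down(85.3))
s=read_state(); print(s['time'],s['finger_gap'],s['eef_pos'],s['ft_force'])
c=snap('scene','s1'); snap('wrist','w2')
```

```text
4.5583 0.025831377731233604 4.0379322320222855 [ 548.90287849 -301.3111482     8.70741712]
7.875 -0.1975976403797111 [520.9991923   97.53290824 259.78911352] [ 0.23759452 -0.27766615 -0.37422191]
```

View pics/w2.png

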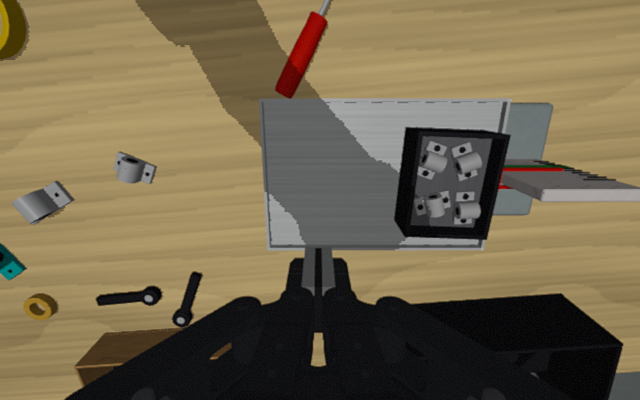

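The grasp missed: gap is 0 and the wrist view shows the large casting still on the bench at (45,200). I'll find out why by re-measuring it and checking where the TCP projects.

```bash
cat > m3.py <<'E'
from h import *
s=read_state(); print(np.round(s['tool_rot'],3).tolist(), s['eef_pos'])
w=load('w2')
def proj(c,p):
    T=np.array(c['cam_to_world']); x=T[:3,:3].T@(np.array(p)-T[:3,3]); return c['cx']+c['fx']*x[0]/-x[2], c['cy']-c['fy']*x[1]/-x[2]
print('TCP in w2',proj(w,s['eef_pos']),'cam',np.array(w['cam_to_world'])[:3,3])
print('w1 TCP',proj(load('w1'),[549.24,-301.4,180]))
t=snap('top','t1'); hsv=cv2.cvtColor(t['image'],cv2.COLOR_BGR2HSV)
m=((hsv[...,1]<55)&(hsv[...,2]>60)).astype(np.uint8); m[:,:325]=0; m[:,425:]=0; m[:170]=0; m[250:]=0
n,l,st,ce=cv2.connectedComponentsWithStats(m)
for k in range(1,n):
    if st[k,4]<100: continue
    q=np.array([onz(t,a,b,8)[:2] for b,a in np.argwhere(l==k)],np.float32); print(st[k],cv2.minAreaRect(q),q.mean(0))
# fingertip depth pts in w2 near bottom of visible fingers
Q=cloud(w)
for v in(248,255,265,275): print(v,Q[v,308:330:4].round(0).tolist())
cv2.imwrite('pics/c2.png',np.hstack([cv2.resize(t['image'][160:260,310:460],(450,300)),cv2.resize(load('t0')['image'][160:260,310:460],(350,300))]))
E
python3 m3.py
```

```text
[[-0.996, 0.085, -0.0], [0.085, 0.996, -0.0], [0.0, -0.0, -1.0]] [520.94369166  97.76830021 259.81663412]
TCP in w2 (np.float64(317.7645413906213), np.float64(240.8484953449084)) cam [439.8016323  104.82755221 430.52846444]
w1 TCP (np.float64(318.83918877950686), np.float64(240.90411088075797))
[382 197  32  23 418] ((550.086669921875, -300.2776184082031), (38.20398712158203, 77.05055236816406), 24.203208923339844) [ 549.4655  -300.60056]
[331 213  22  19 238] ((510.81134033203125, -158.1640625), (52.366172790527344, 31.681194305419922), 62.28093719482422) [ 510.18515 -158.09714]
248 [[508.0, 94.0, 293.0], [509.0, 96.0, 293.0], [509.0, 98.0, 293.0], [509.0, 100.0, 293.0], [509.0, 102.0, 293.0], [509.0, 104.0, 293.0]]
255 [[509.0, 94.0, 300.0], [509.0, 96.0, 299.0], [510.0, 98.0, 299.0], [509.0, 100.0, 300.0], [510.0, 102.0, 299.0], [510.0, 104.0, 300.0]]
265 [[509.0, 94.0, 309.0], [509.0, 96.0, 309.0], [509.0, 98.0, 310.0], [509.0, 100.0, 309.0], [509.0, 102.0, 310.0], [509.0, 103.0, 310.0]]
275 [[509.0, 95.0, 317.0], [509.0, 96.0, 318.0], [509.0, 98.0, 317.0], [509.0, 100.0, 317.0], [510.0, 101.0, 316.0], [509.0, 103.0, 318.0]]
```

View pics/c2.png

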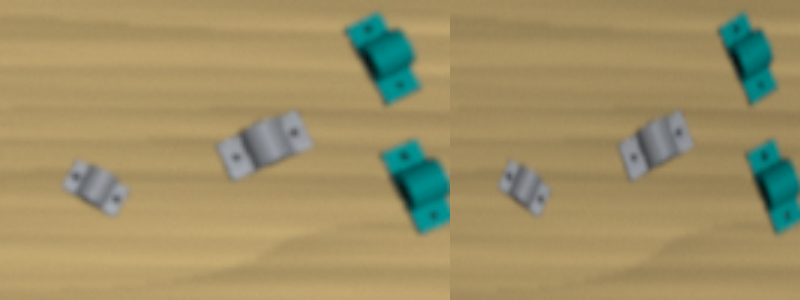

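The casting never moved, at (550,-300), so the fingers closed above it. I'll measure the true fingertip height against the reported TCP from the depth images.

Run:
```python
from h import *
print(grip_point_offset)
for f in('w2',):
    Q=cloud(load(f))
    for v in range(236,252,1): print(v,Q[v,312].round(0).tolist(),Q[v,322].round(0).tolist())
c=load('s1'); Q=cloud(c); m=(c['range_z']>0)&(abs(Q[...,0]-521)<30)&(abs(Q[...,1]-98)<30)&(Q[...,2]>150)
print('scene cam lowest finger z',np.percentile(Q[m][:,2],[0.5,2,5,10]))
print('scene floor ok', np.median(cloud(load('w2'))[160:200,290:340,2]))
print(read_state())
```

```text
-18.700000000000003
236 [585.0, 86.0, 110.0] [586.0, 97.0, 111.0]
237 [586.0, 86.0, 111.0] [587.0, 97.0, 111.0]
238 [588.0, 85.0, 110.0] [589.0, 97.0, 111.0]
239 [589.0, 85.0, 110.0] [590.0, 97.0, 111.0]
240 [590.0, 85.0, 111.0] [591.0, 96.0, 111.0]
241 [592.0, 85.0, 110.0] [592.0, 96.0, 112.0]
242 [593.0, 85.0, 111.0] [593.0, 96.0, 111.0]
243 [594.0, 85.0, 112.0] [594.0, 96.0, 112.0]
244 [595.0, 85.0, 111.0] [596.0, 96.0, 111.0]
245 [595.0, 85.0, 114.0] [596.0, 96.0, 113.0]
246 [595.0, 85.0, 117.0] [596.0, 96.0, 116.0]
247 [595.0, 85.0, 118.0] [597.0, 96.0, 117.0]
248 [509.0, 96.0, 293.0] [509.0, 101.0, 293.0]
249 [509.0, 96.0, 294.0] [509.0, 101.0, 294.0]
250 [509.0, 96.0, 295.0] [509.0, 101.0, 295.0]
251 [509.0, 96.0, 295.0] [510.0, 101.0, 295.0]
scene cam lowest finger z [295.165224   299.96917068 308.56359699 321.7954615 ]
scene floor ok 110.94603811873944
{'time': 8.025, 'qpos': array([ 0.36884217,  0.4260611 , -0.89842056,  1.74626697,  0.36282193,
        1.14588768,  0.84775366]), 'qvel': array([-5.56896204e-03, -1.04077148e-03, -4.95534560e-03,  2.38261661e-03,
        7.71072686e-07, -3.75530013e-04, -1.56625957e-03]), 'joint_efforts': array([-6.17974671e-02, -7.11588621e+01, -1.23539114e+01, -3.70101285e+01,
        2.47121730e-02,  5.01692528e-03, -4.69786202e-03]), 'eef_pos': array([520.85395088,  97.9814144 , 259.86243829]), 'tool_rot': array([[-9.96456636e-01,  8.41079188e-02, -1.72849167e-04],
       [ 8.41079394e-02,  9.96456643e-01, -1.15577217e-04],
       [ 1.62515741e-04, -1.29705672e-04, -9.99999978e-01]]), 'ft_force': array([-6.03615824e-01,  9.60383507e-05, -3.40713747e-01]), 'torque': array([-0.03408363, -0.03273325,  0.00168196]), 'gripper_force': 0.0, 'finger_gap': -0.004374224084977113}
```

Reported TCP is about 33 mm beyond the real fingertips. Wrist and scene depth both put the tips at z ≈ 293 with the TCP at 260, which explains the miss. I'll retry with that offset, under guard.

Run:
```python
from h import *
open_gripper()
movep([549,-301,120],down(24.4)); 
movel([549,-301,25],max_speed=150); g=movel([549,-301,-26],max_speed=50,guard=10); 
print('guard',g,read_state()['eef_pos'],read_state()['ft_force'])
if not g:
    clamp(); s=read_state(); print(s['time'],s['finger_gap'],s['gripper_force'],s['eef_pos'])
    if s['finger_gap']>20:
        movel([549,-301,220],max_speed=150); s=read_state(); print(s['time'],s['finger_gap'],s['ft_force'],s['eef_pos'])
        movep([520.5,99,220],down(85.3)); s=read_state(); print(s['time'],s['finger_gap'],s['ft_force'],s['eef_pos'])
c=snap('wrist','w3');d=snap('scene','s2')
cv2.imwrite('pics/c3.png',np.vstack([c['image'][120:400,120:560],cv2.resize(d['image'][100:300,330:610],(440,314))]))
Q=cloud(d); m=(d['range_z']>0)&(abs(Q[...,0]-521)<50)&(abs(Q[...,1]-98)<40)&(Q[...,2]>150)
print(np.percentile(Q[m][:,2],[0.5,2,5]))
```

```text
guard False [ 549.22312547 -301.07047546  -25.6832863 ] [0.04616521 0.35717267 0.16495288]
12.8583 33.214674822236 60.4579894926534 [ 549.15683129 -301.10878418  -25.70405819]
14.65 32.87976983326476 [-0.23538628 -0.33825129 -3.12873845] [ 548.68164797 -300.86437229  219.25079791]
16.1333 33.26417854608559 [-0.30377708 -0.46512896 -3.32703884] [521.04208788  97.52273582 219.81954935]
[251.55858821 253.73658479 267.01955802]
```

View pics/c3.png

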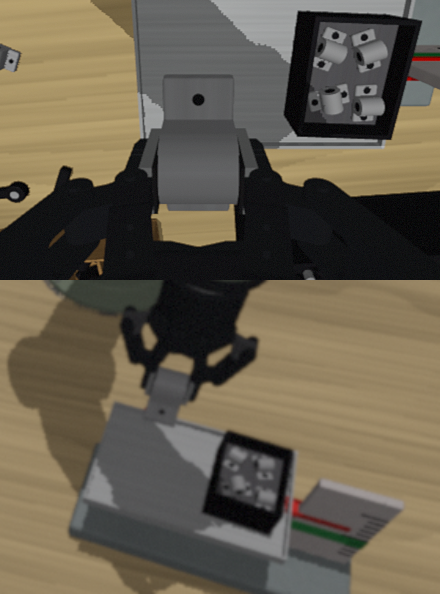

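The casting is held upright and square over the free half, gap 33 mm, weight about 3 N ≈ 300 g. Foot top at 252–254 confirms its underside is TCP+26. I'll lower it to the loaded floor height, release and retreat.

Run:
```python
from h import *
movel([520.5,99,100],max_speed=120); g=movel([520.5,99,57],max_speed=40,guard=15)
s=read_state(); print(g,s['time'],s['eef_pos'],s['ft_force'])
wait(0.5); open_gripper(); movel([520.5,99,120],max_speed=60); movel([520.5,99,260],max_speed=150); wait(1)
w=snap('wrist','w4'); d=snap('scene','s3'); s=read_state(); print(s['time'],s['ft_force'])
for c in(w,d):
    Q=cloud(c); m=(c['range_z']>0)&(abs(Q[...,0]-460)<12)&(abs(Q[...,1]-95)<40); print('floor z',np.median(Q[m][:,2]))
Q=cloud(w); q=Q[(abs(Q[...,0]-520)<60)&(abs(Q[...,1]-100)<50)&(Q[...,2]>102)&(Q[...,2]<140)]; print('boss',q.mean(0),q[:,2].max(),len(q))
cv2.imwrite('pics/c4.png',np.vstack([w['image'][60:320,180:640],cv2.resize(d['image'][150:300,360:610],(460,276))]))
```

```text
False 18.6083 [520.48595854  99.03211001  57.17497599] [-0.25193239 -0.37388777  0.14441488]
23.05 [0.35187929 0.56538901 1.12739544]
floor z 81.26222912966074
floor z 82.35420834243553
boss [517.49206307  99.00938853 115.63483736] 120.8345031557335 997
```

View pics/c4.png

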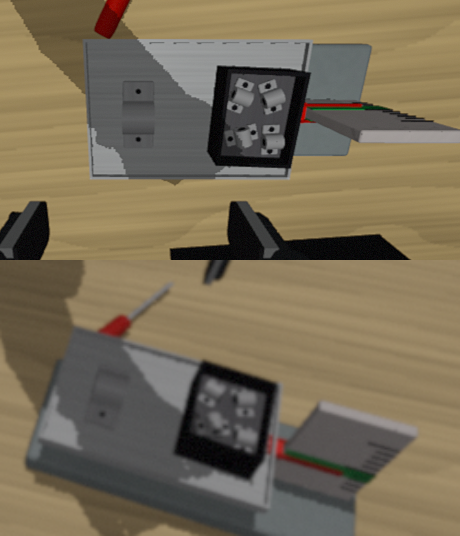

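The crop shows the large casting upright at (138,115), in the middle of the free half. The pointer is in the green band (floor 81–82, sink about 63), the gripper is clear, and the small casting is untouched.

```bash
python3 -c "
from workcell import *
print(finish_job())"
```

```text
the job is handed in; nothing more can be done
None
```

Job handed in at about 23 s on the robot's clock: the large casting stands on the pan's free half, the pan reads about 63 mm (inside the green band), and the small casting is still on the bench; the first grasp missed because the reported TCP is about 33 mm beyond the real fingertips, and the second, corrected for that, held.

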